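Shut the wide pantry box and turn its button home

ROBOT

A 7-joint arm with a two-finger parallel gripper is mounted at the origin on the work surface. World frame = base frame: x ahead of the robot, y to its left, z up, the work surface at z = 0. Lengths are in m, angles in degrees, forces in N, time in s.
With the tool pointing down it reaches from about 0.425 to 0.875 m from the base axis. Payload 4.7 kg.
Tool frame: the origin (TCP) lies on the centre line of the jaws, within the pads' length; the fingertips stand 14 mm ahead of it and the grasp point (between the pads) lies 5 mm behind it; z points along the fingers, y is the line along which they close (so a half turn about z gives the same grasp; the last joint's range is limited). The gripper opens to 87 mm and grips with 3 to 60 N. Pads are 19 mm wide; open, the fingers measure 117 mm over their backs; the gripper's body (75 mm by 190 mm) begins 51 mm behind the grasp point.
Start: joints at [-66.916, 18.392, -4.016, 83.108, 1.295, 78.541, -3.26], TCP at [0.246, 0.601, 0.237] pointing down, gripper open.
Joint ranges: [-163.93, 163.93], [-17.29, 119.83], [-79.2, 71.16], [3.27, 140.29], [-89.18, 269.18], [5.43, 117.66], [-154.24, 154.24]. Speed limits (degrees/s): [147.25, 147.25, 180, 180, 180, 180, 180].

INTERFACE

Orientations are given as [roll, pitch, yaw] about the fixed x, y, z axes, in that order (R = Rz(yaw) Ry(pitch) Rx(roll)).
In Python, from cell import env gives the robot as it stands.
- The arm moves only by the tool jog_arm, never from a script. Its argument "motion" is a list that holds one entry, the list of rows, each a list of 7 numbers: the shift along the tool's x, y, z in units of 0.1 m (1.0 is 0.1 m), then the turn, a rotation vector about the tool's x, y, z in units of 180 degrees (1.0 is 180 degrees), then the closure, from 0 (fully open) to 1 (shut). A call has 1 to 5 rows; each row is the pose to reach, as a shift and turn from the pose commanded when the call began, along the tool's axes at that moment, turning the shorter way round; what a row does not reach only later rows make up. A row lasts 1/10 s, in which the tool goes at most 50 mm and 8.59 degrees, less where a joint would pass 70% of its speed; a pose out of reach is approached as far as the arm can. A call with a number of a shift or a turn outside -1 to 1 is refused whole. A call with a gripper value outside its range is refused whole. The fingers move at their own pace and stop on an object; "grip_force" is the grip in N (left out, the last holds). Time passes only in rows, so rows that repeat a pose let the fingers close. It gives the time, the measured TCP pose, the force, the opening and the grip force at its end, in the units of the state.
- env.get_obs(): the state, without advancing time (a new reading comes with each control period).
- env.read_camera(name): name is "side" or "top"; returns (picture, depth): 480x640x3 uint8, red, green, blue; 480x640 float32, m along the optical axis (not along the pixel's ray), 0 where there is no reading.
- env.camera_info(name): a dict with "camera_matrix" (3x3 intrinsics, pixels), "origin" and "orientation" of the camera in the world. Camera axes: x right, y down, z forward; pixel columns grow to the right and rows downward; lengths in m; the calibration is good to about 2 mm. A picture is of the moment at which its call begins. camera_info takes no time and is no camera call.
- env.sign_off(): hands the job in; it is judged then, once.
The state is a dict: "time_s": time; "qpos": joint angles; "joint_velocities": joint speeds; "effort": joint torques, N m; "tool_pos": TCP position; "tool_rot": TCP orientation; "force": force on the tool from outside, world axes, zero at the start; "wrist_torque": the same for the moment, N m; "grip_width": finger opening in m; "grasp_force": force on a finger pad.
Only numpy, scipy, OpenCV 4.12 (cv2) and the standard library are available. Lean on these libraries where they do the work, as an engineer would, in place of code of your own. Each camera call takes 0.05 s, during which the arm holds its last target. There are 200 camera calls.

TASK

Two wooden boxes on the pantry shelf stand with their lids open. Shut the lid of the wider box, and then turn its wooden turnbutton clockwise, square across onto the lid, so that the lid is secured. Leave the smaller box's lid standing open as it is; it is still being filled.

Things in the scene. Friction and masses are not known exactly. Their poses are not given: they have to be found in the camera images.
- wide_pivot (a point): Button pivot of the WIDER plain wooden box (fixed, 205 deep x 240 wide x 100 mm high shut), at the box's top level. Axes are the box's: x from front (robot side) to hinged back, y left, z up. Box spans x -19..186, y -95..145 mm. A ledge fills x -19..26; behind it the lid, whose top is flush with the ledge (z=0) when shut. Hinge line along y at x=186, z=-6 mm.
- wide_lid (a joint): Lid of the wider box: bare wooden board, 158 mm hinge to free edge, 238 wide, 12 thick, 0.25 kg, centred at y=+25 mm of wide_pivot. 0 = shut (a stop), grows as its robot-side edge rises; rad. Starts 0.5 to 0.85. A stiff hinge keeps it where left; pressing straight down with a few N, 70 to 110 mm in front of the hinge line, shuts it.
- wide_button (a joint): Turnbutton on that box's ledge: wooden bar 18 mm wide, standing 1.5 to 19.5 mm above the ledge; long arm 64 mm from the pivot (brass screw), tail 14 mm. 0 = arm along the box's +y, clear of the lid; grows clockwise from above; 1.571 = arm along +x, square onto the lid; stop at 1.66. Starts 0 to 0.2 rad, stays where left; 0.06 N m turns it, by gripping its sides or pushing.
- small_lid_edge (a point): Middle of the free upper edge of the open lid of the SMALLER box (same make, fixed, 205 deep x 150 wide x 80 mm high, with its own turnbutton in front), which must stay open as it is. Axes are that lid's: x towards its hinge (160 mm away), y along the edge, z out of the lid's top.

How it is judged:
By the outcome, as a careful person would: the job done as asked, in the order asked, and still so for the second after the job is handed in, with the robot touching nothing.
It also fails if it takes over 45 s, if anything falls off the work surface, if the arm or the gripper's body presses on something with over 40 N, if the wrist force passes 120 N, or if a joint passes its speed limit or range.

## Working session

There is one attempt and no reset: what is moved stays moved. The work goes in short steps, Python scripts to look and compute and a tool call to move; the robot and the scene stay as the last step left them, time stands still between calls to the robot, and variables do not carry over. Pictures are saved under pics/ and viewed, at most 10 in all, crops included, and the job is handed in when it is done.

Besides the shell and the picture viewer there is one more tool, called after "Request:" as name(argument=value, ...) on one line, values as JSON. jog_arm: Moves the arm, as the interface text tells. Shifts and turns lie within -1 to 1; 1 stands for 0.1 m of shift or 180 degrees of turn. Its arguments: {"type":"object","properties":{"motion":{"type":"array","items":{"type":"array","items":{"type":"array","items":{"type":"number"}}}},"grip_force":{"type":"number"}},"required":["motion"]}

```bash
mkdir -p pics
cat > h.py <<'E'
from cell import env
import numpy as np, cv2
from scipy.spatial.transform import Rotation as R
def cam(n):
    i=env.camera_info(n);o=i["orientation"];o=np.array(o,float)
    M=o if o.shape==(3,3) else R.from_euler('xyz',o,degrees=True).as_matrix()
    return np.array(i["camera_matrix"]),np.array(i["origin"]),M
def cloud(n,d):
    K,o,M=cam(n);v,u=np.mgrid[:480,:640]
    return np.stack([(u-K[0,2])/K[0,0]*d,(v-K[1,2])/K[1,1]*d,d],-1)@M.T+o
def ray(n,u,v,z):
    K,o,M=cam(n);r=M@np.linalg.inv(K)@np.array([u,v,1.]);return o+r*(z-o[2])/r[2]
E
python3 - <<'E'
from h import *
for n in("top","side"):
    p,d=env.read_camera(n);cv2.imwrite(f"pics/{n}0.png",p[:,:,::-1]);np.save(n+"0.npy",d);print(env.camera_info(n))
print(env.get_obs())
E
```

```text
{'camera_matrix': array([[532.38343533,   0.        , 323.50855065],
       [  0.        , 532.38343533, 244.17162179],
       [  0.        ,   0.        ,   1.        ]]), 'origin': array([ 0.4881691 , -0.01301282,  1.1583113 ]), 'orientation': array([-174.57452093,   -0.65442471,  -88.52156912])}
{'camera_matrix': array([[604.22859639,   0.        , 318.75324843],
       [  0.        , 604.22859639, 239.54077185],
       [  0.        ,   0.        ,   1.        ]]), 'origin': array([ 0.0976989 , -0.60866975,  0.88776903]), 'orientation': array([-134.09372654,    1.10423757,  -42.96324308])}
{'time_s': 0.1, 'qpos': array([-66.91428036,  18.43701637,  -4.01571056,  83.16879745,
         1.29569595,  78.54010437,  -3.2601266 ]), 'joint_velocities': array([ 0.03655641, -0.11955179, -0.02339772, -0.25246759,  0.09587965,
        0.00355609,  0.04975132]), 'effort': array([ 5.62191497e-05, -4.92569947e+01, -4.05807188e-01, -3.13399994e+01,
       -6.42835326e-02,  3.94646998e-02,  7.00328542e-05]), 'tool_pos': array([0.24628088, 0.60102371, 0.23553815]), 'tool_rot': array([-1.79899354e+02,  6.05821830e-03,  1.57724082e+02]), 'force': array([-0.17759189,  0.39735189, -1.21457919]), 'wrist_torque': array([ 0.0166479 , -0.05494904,  0.05961849]), 'grasp_force': 0.0, 'grip_width': 0.08718047864361064}
```

View pics/top0.png

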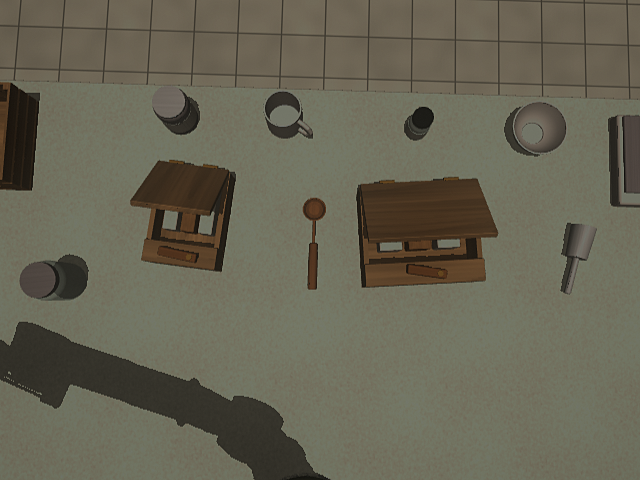

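View pics/side0.png

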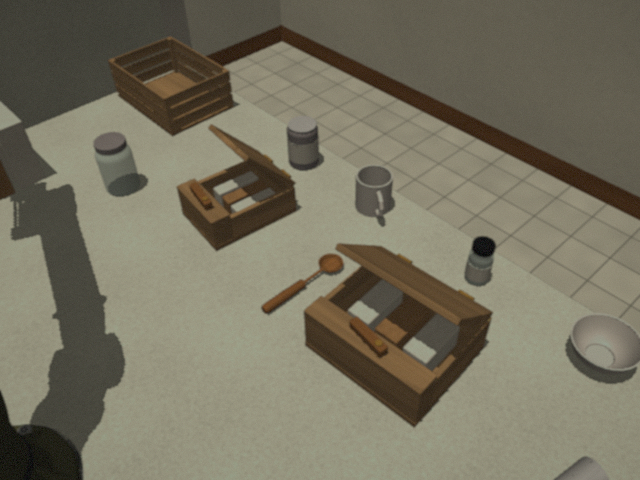

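The top view shows the wider box on the right: ledge u 363–486 at v≈270, with the button's arm tip near (407,267) and its pivot end near (440,272). Its lid spans (358–497, 180–240). The smaller box is on the left (u 132–236), with its lid open. The side view agrees.

Run:
```python
from h import *
d=np.load("top0.npy");P=cloud("top",d);im=cv2.imread("pics/top0.png")
print("table",P[320:340,400:440,2].mean())
reg=np.zeros((480,640),bool);reg[235:295,350:500]=1
def rect(m,name):
    m=m.astype(np.uint8)
    n,l,s,_=cv2.connectedComponentsWithStats(m);k=1+np.argmax(s[1:,4]);q=P[l==k]
    r=cv2.minAreaRect(q[:,:2].astype(np.float32)*1000)
    print(name,len(q),"z",np.median(q[:,2]).round(4),r,cv2.boxPoints(r).round(1).tolist())
    return q
z=P[...,2]
zs=z[262:285,365:400];print("ledge z",np.percentile(zs,[10,50,90]))
L=np.median(zs[zs>.085])
led=rect(reg&(abs(z-L)<.022)&(np.arange(480)[:,None]>257),"ledge")
b=rect(reg&(z>L+.012)&(z<L+.03)&(np.arange(480)[:,None]>257),"button")
# lid
lid=P[190:230,385:470].reshape(-1,3);c=lid.mean(0);n=np.linalg.svd(lid-c,full_matrices=False)[2][2];n*=np.sign(n[2])
print("lid n",n,"angle",np.arccos(n[2]),"c",c)
big=np.zeros((480,640),bool);big[170:245,345:505]=1
m=big&(abs((P-c)@n)<.005);q=P[m];print("lid z max/min",np.percentile(q[:,2],[1,99]),"yext",np.percentile(q[:,1],[.5,99.5]),"x",np.percentile(q[:,0],[.5,99.5]))
c4=cv2.resize(im[230:300,340:510],None,fx=4.5,fy=4.5,interpolation=cv2.INTER_CUBIC);cv2.imwrite("pics/crop.png",c4*1)
# smaller lid high point
q=P[155:220,125:240].reshape(-1,3);print("small zmax",np.percentile(q[:,2],99.5), q[q[:,2]>.12].min(0),q[q[:,2]>.12].max(0))
```

```text
table 0.003724643608803839
ledge z [0.09654729 0.10066301 0.10321495]
ledge 2738 z 0.101 ((539.4400634765625, -224.986083984375), (56.77918243408203, 242.13339233398438), 1.5914597511291504) [[507.70001220703125, -104.80000305175781], [514.4000244140625, -346.79998779296875], [571.2000122070312, -345.20001220703125], [564.5, -103.19999694824219]]
button 369 z 0.1202 ((539.2896118164062, -225.5098419189453), (77.47383117675781, 17.975139617919922), 83.77042388916016) [[526.2000122070312, -263.0], [544.0, -265.0], [552.4000244140625, -188.0], [534.5999755859375, -186.0]]
lid n [0.9648064  0.02403404 0.26186062] angle 1.3058467366698803 c [ 0.65559905 -0.21722694  0.15758236]
lid z max/min [-0.00221714  0.16329701] yext [-0.41881401 -0.07043314] x [0.65005208 0.70705231]
small zmax 0.8031583521995866 [ 0.4881691  -0.01301282  0.1200046 ] [0.71903625 0.33528276 1.1583113 ]
```

View pics/crop.png

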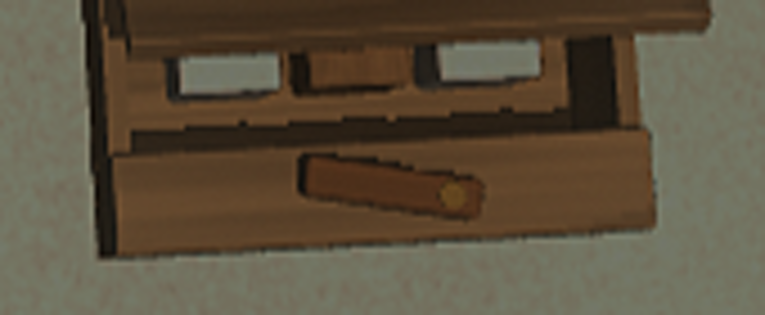

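The screw sits at about (440.7,273.3), and the arm points left and slightly towards the lid. Next I'll check the pivot by casting a ray, then plan the travel.

```bash
cat > plan.py <<'E'
from h import *
def plan(p,yaw,wps):
    """p,yaw: commanded pose; wps: (x,y,z,yaw,rows). prints one call per segment"""
    p=np.array(p,float)
    for x,y,z,w,n in wps:
        c,s=np.cos(np.radians(yaw)),np.sin(np.radians(yaw));D=np.array([x,y,z])-p
        t=np.round([ (c*D[0]+s*D[1])*10,(s*D[0]-c*D[1])*10,-D[2]*10],3);r=round(-(w-yaw)/180,4)
        print(t,r,n,"BAD" if abs(t).max()>1 else "")
        t=t/10;p=p+[c*t[0]+s*t[1],s*t[0]-c*t[1],-t[2]];yaw=yaw-r*180
    print("end",p.round(4),round(yaw,2))
E
python3 - <<'E'
from plan import *
print("pivot ray top",ray("top",440.7,273.3,.12))
im=cv2.imread("pics/side0.png")[300:370,335:400]
print("tip mid ray",ray("top",407,268,.12), "ledge front corners",ray("top",363.5,286.5,.1),ray("top",485.5,280,.1))
a=np.array([.246,.601,.265]);b=np.array([.632,-.222,.265]);n=8
w=[(.246,.601,.265,157.72,1)]+[(*(a+(b-a)*k/n),157.72-73.92*k/n,3) for k in range(1,n+1)]
plan([.246,.601,.237],157.72,w)
E
```

```text
pivot ray top [ 0.53606698 -0.25272301  0.12      ]
tip mid ray [ 0.54468654 -0.18666044  0.12      ] ledge front corners [ 0.50678598 -0.10398663  0.1       ] [ 0.52600348 -0.34681052  0.1       ]
[ 0.    0.   -0.28] -0.0 1 
[-0.837 -0.769 -0.   ] 0.0513 3 
[-0.949 -0.625 -0.   ] 0.0514 3 
[-1.037 -0.464 -0.   ] 0.0513 3 BAD
[-1.098 -0.292 -0.   ] 0.0513 3 BAD
[-1.131 -0.111 -0.   ] 0.0514 3 BAD
[-1.134  0.071 -0.   ] 0.0513 3 BAD
[-1.108  0.253 -0.   ] 0.0513 3 BAD
[-1.053  0.427 -0.   ] 0.0514 3 BAD
end [ 0.632 -0.222  0.265] 83.79
```

Run:
```python
from plan import *
a=np.array([.246,.601,.265]);b=np.array([.630,-.220,.265]);n=10
w=[(*(a+(b-a)*k/n),157.72-73.92*k/n,3) for k in range(1,n+1)]
plan([.246,.601,.237],157.72,w)
# refine: ledge front edge by fit in mask, lid edge profile from depth
d=np.load("top0.npy");P=cloud("top",d);im=cv2.cvtColor(cv2.imread("pics/top0.png"),cv2.COLOR_BGR2HSV)
pts=[]
for u in range(370,482):
    s=im[265:295,u,1].astype(float);k=265+np.argmin(np.diff(cv2.blur(s[:,None],(1,3))[:,0]))+.5;pts.append([*ray("top",u,k,.1)[:2]])
v=cv2.fitLine(np.float32(pts),cv2.DIST_HUBER,0,.001,.001).ravel();print("front edge",v,"yaw",np.degrees(np.arctan(-v[0]/v[1])))
q=P[188:232,385:470].reshape(-1,3)
for x in range(188,245,8):print(x,P[x,400].round(3),P[x,450].round(3))
```

```text
[-0.667 -0.614 -0.28 ] 0.0411 3 
[-0.74  -0.523 -0.   ] 0.041 3 
[-0.801 -0.424 -0.   ] 0.0411 3 
[-0.849 -0.317 -0.   ] 0.0411 3 
[-0.883 -0.205 -0.   ] 0.041 3 
[-0.902 -0.09  -0.   ] 0.0411 3 
[-0.906  0.027 -0.   ] 0.0411 3 
[-0.895  0.143 -0.   ] 0.041 3 
[-0.869  0.257 -0.   ] 0.0411 3 
[-0.829  0.367 -0.   ] 0.0411 3 
end [ 0.63  -0.22   0.265] 83.79
front edge [ 0.0782271  -0.99693555  0.5147908  -0.22125897] yaw 4.4866667
188 [ 0.705 -0.172  0.112] [ 0.706 -0.271  0.118]
196 [ 0.685 -0.17   0.129] [ 0.687 -0.267  0.132]
204 [ 0.667 -0.168  0.142] [ 0.669 -0.264  0.145]
212 [ 0.649 -0.166  0.155] [ 0.651 -0.261  0.158]
220 [ 0.632 -0.164  0.171] [ 0.633 -0.257  0.176]
228 [ 0.615 -0.163  0.181] [ 0.617 -0.254  0.187]
236 [ 0.599 -0.161  0.195] [ 0.601 -0.252  0.197]
244 [ 0.597 -0.181  0.067] [ 0.6   -0.284  0.067]
```

Request:
jog_arm(motion=[[[-0.334,-0.307,-0.28,0,0,0.02,1],[-0.667,-0.614,-0.28,0,0,0.041,1],[-0.667,-0.614,-0.28,0,0,0.041,1]]], grip_force=10)

```text
time_s: 0.4
tool_pos: [0.2906, 0.5136, 0.2655]
tool_rot: [-180.0, 0.3, 149.7]
force: [0.5, -0.9, -0.7]
grip_width: 0.0705
grasp_force: 0.0
```

Request:
jog_arm(motion=[[[-0.37,-0.262,0,0,0,0.02,1],[-0.74,-0.523,0,0,0,0.041,1],[-0.74,-0.523,0,0,0,0.041,1]]])

```text
time_s: 0.7
tool_pos: [0.3278, 0.4313, 0.2645]
tool_rot: [-179.9, 0.2, 142.4]
force: [0.1, -0.9, 0.2]
grip_width: 0.0472
grasp_force: 0.0
```

Request:
jog_arm(motion=[[[-0.4,-0.212,0,0,0,0.02,1],[-0.801,-0.424,0,0,0,0.0411,1],[-0.801,-0.424,0,0,0,0.0411,1]]])

```text
time_s: 1.0
tool_pos: [0.3655, 0.3494, 0.2646]
tool_rot: [-180.0, 0.2, 135.0]
force: [0.4, -0.0, 0.0]
grip_width: 0.0229
grasp_force: 0.0
```

Request:
jog_arm(motion=[[[-0.425,-0.158,0,0,0,0.02,1],[-0.849,-0.317,0,0,0,0.0411,1],[-0.849,-0.317,0,0,0,0.0411,1]]])

```text
time_s: 1.3
tool_pos: [0.4033, 0.2675, 0.2646]
tool_rot: [-180.0, 0.1, 127.6]
force: [0.7, 0.6, -0.7]
grip_width: 0.0024
grasp_force: 0.0
```

Request:
jog_arm(motion=[[[-0.44,-0.102,0,0,0,0.02,1],[-0.883,-0.205,0,0,0,0.041,1],[-0.883,-0.205,0,0,0,0.041,1]]])

```text
time_s: 1.6
tool_pos: [0.4412, 0.1855, 0.2647]
tool_rot: [180.0, 0.1, 120.2]
force: [0.2, 0.5, 0.7]
grip_width: 0.0002
grasp_force: 0.0
```

Request:
jog_arm(motion=[[[-0.45,-0.045,0,0,0,0.02,1],[-0.902,-0.09,0,0,0,0.0411,1],[-0.902,-0.09,0,0,0,0.0411,1]]])

```text
time_s: 1.9
tool_pos: [0.4792, 0.1034, 0.2647]
tool_rot: [180.0, 0.2, 112.8]
force: [-0.8, -0.6, 0.5]
grip_width: 0.0005
grasp_force: 0.0
```

Request:
jog_arm(motion=[[[-0.453,0.013,0,0,0,0.02,1],[-0.906,0.027,0,0,0,0.0411,1],[-0.906,0.027,0,0,0,0.0411,1]]])

```text
time_s: 2.2
tool_pos: [0.5172, 0.0213, 0.2646]
tool_rot: [180.0, 0.2, 105.5]
force: [-0.1, -0.4, 0.5]
grip_width: 0.0005
grasp_force: 0.0
```

Request:
jog_arm(motion=[[[-0.448,0.07,0,0,0,0.02,1],[-0.895,0.143,0,0,0,0.041,1],[-0.895,0.143,0,0,0,0.041,1]]])

```text
time_s: 2.5
tool_pos: [0.555, -0.0606, 0.2644]
tool_rot: [180.0, 0.2, 98.1]
force: [-0.6, -1.5, 0.4]
grip_width: 0.0002
grasp_force: 0.0
```

Request:
jog_arm(motion=[[[-0.435,0.128,0,0,0,0.02,1],[-0.869,0.257,0,0,0,0.0411,1],[-0.869,0.257,0,0,0,0.0411,1]]])

```text
time_s: 2.8
tool_pos: [0.5929, -0.1423, 0.2636]
tool_rot: [-179.9, 0.3, 90.8]
force: [0.4, -0.7, -0.2]
grip_width: 0.0006
grasp_force: 0.0
```

Request:
jog_arm(motion=[[[-0.415,0.183,0,0,0,0.02,1],[-0.829,0.367,0,0,0,0.0411,1],[-0.829,0.367,0,0,0,0.0411,1],[-0.829,0.367,0,0,0,0.0411,1],[-0.829,0.367,0,0,0,0.0411,1]]])

```text
time_s: 3.3
tool_pos: [0.6312, -0.2165, 0.2642]
tool_rot: [-180.0, -0.1, 84.0]
force: [-0.1, -0.0, -1.0]
grip_width: 0.0002
grasp_force: 0.0
```

Request:
jog_arm(motion=[[[0,0,0.25,0,0,0,1],[0,0,0.5,0,0,0,1],[0,0,0.7,0,0,0,1],[0,0,0.75,0,0,0,1],[0,0,0.8,0,0,0,1]]])

```text
time_s: 3.8
tool_pos: [0.6316, -0.2173, 0.1855]
tool_rot: [179.9, -0.1, 84.0]
force: [0.4, 0.3, 2.6]
grip_width: 0.0004
grasp_force: 1.0
```

Request:
jog_arm(motion=[[[0,0,0.06,0,0,0,1],[0,0,0.12,0,0,0,1],[0,0,0.18,0,0,0,1],[0,0,0.24,0,0,0,1],[0,0,0.3,0,0,0,1]]])

```text
time_s: 4.3
tool_pos: [0.6306, -0.2197, 0.1542]
tool_rot: [180.0, 0.0, 83.8]
force: [-0.6, 0.6, 2.1]
grip_width: 0.0005
grasp_force: 1.1
```

Request:
jog_arm(motion=[[[0,0,0.06,0,0,0,1],[0,0,0.12,0,0,0,1],[0,0,0.18,0,0,0,1],[0,0,0.24,0,0,0,1],[0,0,0.28,0,0,0,1]]])

```text
time_s: 4.8
tool_pos: [0.6303, -0.2194, 0.1257]
tool_rot: [-179.9, -0.0, 83.8]
force: [-1.3, 0.7, 2.4]
grip_width: 0.0007
grasp_force: 1.1
```

Request:
jog_arm(motion=[[[0,0,0.04,0,0,0,1],[0,0,0.08,0,0,0,1],[0,0,0.11,0,0,0,1],[0,0,0.13,0,0,0,1],[0,0,0.13,0,0,0,1]]])

```text
time_s: 5.3
tool_pos: [0.6305, -0.2194, 0.1145]
tool_rot: [-180.0, -0.0, 83.8]
force: [-3.0, 1.4, 7.1]
grip_width: 0.0007
grasp_force: 3.5
```

Request:
jog_arm(motion=[[[0,0,0.02,0,0,0,1],[0,0,0.02,0,0,0,1]]])

```text
time_s: 5.5
tool_pos: [0.6305, -0.2195, 0.1144]
tool_rot: [180.0, -0.1, 83.8]
force: [-7.8, 3.0, 16.0]
grip_width: 0.0004
grasp_force: 8.0
```

Request:
jog_arm(motion=[[[0,0,-0.3,0,0,0,1],[0,0,-0.6,0,0,0,0.5],[0,0,-0.8,0,0,0,0.5],[0,0,-0.8,0,0,0,0.5]]])

```text
time_s: 5.9
tool_pos: [0.6328, -0.22, 0.1949]
tool_rot: [179.6, 0.0, 83.8]
force: [0.8, -0.3, -0.4]
grip_width: 0.0167
grasp_force: 0.0
```

Run:
```python
from plan import *
o=env.get_obs();print(o["tool_pos"],o["tool_rot"],o["grip_width"])
p,d=env.read_camera("side");cv2.imwrite("pics/side1.png",p[:,:,::-1])
p,d=env.read_camera("top");cv2.imwrite("pics/top1.png",p[:,:,::-1])
plan([.630,-.220,.192],83.8,[(.5408,-.2098,.192,83.8,3)])
```

```text
[ 0.63284843 -0.21996963  0.19488878] [1.79621605e+02 3.07289659e-02 8.38364436e+01] 0.01672841127882489
[ 0.005 -0.898 -0.   ] -0.0 3 
end [ 0.5408 -0.2098  0.192 ] 83.8
```

View pics/side1.png

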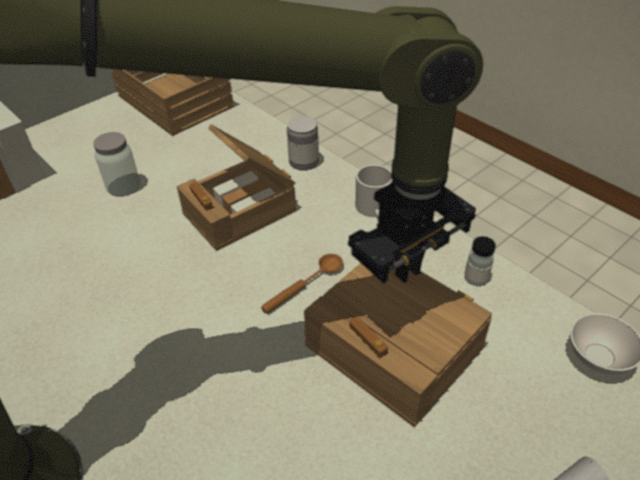

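The side view shows the wider lid shut flush, with the button still along the ledge at about (368,335). The small lid, near (235,145), is still open. Next I'll grip the button.

Request:
jog_arm(motion=[[[0,-0.4,0,0,0,0,0.5],[0.005,-0.898,0,0,0,0,0.5],[0.005,-0.898,0,0,0,0,0.5],[0.005,-0.898,0.3,0,0,0,0.5],[0.005,-0.898,0.4,0,0,0,0.5]]])

```text
time_s: 6.5
tool_pos: [0.5397, -0.2078, 0.1483]
tool_rot: [-179.7, -0.1, 83.8]
force: [-0.6, 0.0, -0.0]
grip_width: 0.043
grasp_force: 0.0
```

Request:
jog_arm(motion=[[[0,0,0.15,0,0,0,0.5],[0,0,0.26,0,0,0,0.5],[0,0,0.32,0,0,0,0.5],[0,0,0.32,0,0,0,0.5]]])

```text
time_s: 6.9
tool_pos: [0.5411, -0.2092, 0.1185]
tool_rot: [-179.9, 0.0, 83.8]
force: [0.1, 0.3, 0.5]
grip_width: 0.0437
grasp_force: 0.0
```

Run:
```python
from plan import *
o=env.get_obs();print(o["tool_pos"],o["tool_rot"],o["grip_width"],o["force"])
c=np.array([.5363,-.2515]);w=[]
for a in np.linspace(83.8,4.5,11)[1:]:
    w.append((*(c+.0425*np.array([np.cos(np.radians(a)),np.sin(np.radians(a))])),.120,a,3))
plan([.5408,-.2098,.120],83.8,w)
p,d=env.read_camera("side");cv2.imwrite("pics/side2.png",cv2.resize(p[220:430,270:510,::-1],None,fx=2.5,fy=2.5))
```

```text
[ 0.54114945 -0.2092006   0.11852649] [-1.79895876e+02  1.64601369e-02  8.38084731e+01] 0.04366121943712427 [0.05637033 0.29480394 0.49181771]
[ 0.002  0.059 -0.   ] 0.0441 3 
[-0.005  0.059 -0.   ] 0.044 3 
[-0.004  0.058 -0.   ] 0.0441 3 
[-0.004  0.059 -0.   ] 0.044 3 
[-0.004  0.058 -0.   ] 0.0441 3 
[-0.004  0.059 -0.   ] 0.044 3 
[-0.004  0.059 -0.   ] 0.0441 3 
[-0.004  0.058 -0.   ] 0.044 3 
[-0.004  0.059 -0.   ] 0.0441 3 
[-0.004  0.058 -0.   ] 0.0441 3 
end [ 0.5787 -0.2481  0.12  ] 4.49
```

View pics/side2.png

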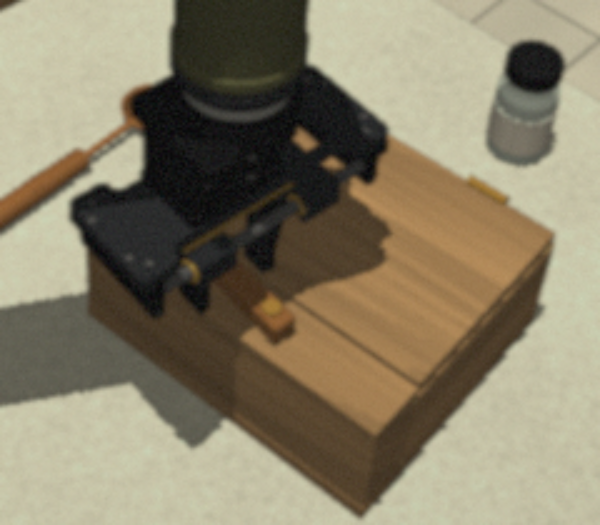

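The crop shows the fingers straddling the button's arm, with the screw at about (270,305) clear of them. I'll close gently.

Request:
jog_arm(motion=[[[0,0,0,0,0,0,0.8],[0,0,0,0,0,0,0.85],[0,0,0,0,0,0,0.9],[0,0,0,0,0,0,0.9],[0,0,0,0,0,0,0.9]]], grip_force=6)

```text
time_s: 7.45
tool_pos: [0.5419, -0.2092, 0.1199]
tool_rot: [179.9, -0.0, 83.8]
force: [1.1, -0.5, 0.3]
grip_width: 0.0178
grasp_force: 6.0
```

Request:
jog_arm(motion=[[[0.001,0.03,0,0,0,0.022,0.9],[0.002,0.059,0,0,0,0.0441,0.9],[0.002,0.059,0,0,0,0.0441,0.9]]])

```text
time_s: 7.75
tool_pos: [0.5478, -0.2102, 0.1199]
tool_rot: [179.9, 0.0, 75.9]
force: [0.9, -0.8, 1.4]
grip_width: 0.0178
grasp_force: 6.0
```

Forces are low, so I'll continue the arc.

Request:
jog_arm(motion=[[[-0.001,0.03,0,0,0,0.022,0.9],[-0.004,0.059,0,0,0,0.044,0.9],[-0.004,0.059,0,0,0,0.044,0.9]]])

```text
time_s: 8.05
tool_pos: [0.5533, -0.2119, 0.1199]
tool_rot: [180.0, 0.0, 68.0]
force: [0.2, -1.0, 2.8]
grip_width: 0.0177
grasp_force: 6.0
```

Request:
jog_arm(motion=[[[-0.001,0.03,0,0,0,0.022,0.9],[-0.004,0.058,0,0,0,0.044,0.9],[-0.004,0.058,0,0,0,0.044,0.9]]])

```text
time_s: 8.35
tool_pos: [0.5584, -0.2144, 0.1198]
tool_rot: [180.0, 0.0, 60.1]
force: [-0.4, -2.2, 2.2]
grip_width: 0.0181
grasp_force: 6.0
```

Request:
jog_arm(motion=[[[-0.001,0.03,0,0,0,0.022,0.9],[-0.004,0.059,0,0,0,0.044,0.9],[-0.004,0.059,0,0,0,0.044,0.9]]])

```text
time_s: 8.65
tool_pos: [0.5633, -0.2176, 0.1198]
tool_rot: [180.0, 0.0, 52.3]
force: [-0.0, -0.7, 2.4]
grip_width: 0.0178
grasp_force: 6.0
```

Request:
jog_arm(motion=[[[-0.001,0.03,0,0,0,0.022,0.9],[-0.004,0.058,0,0,0,0.044,0.9],[-0.004,0.058,0,0,0,0.044,0.9]]])

```text
time_s: 8.95
tool_pos: [0.5675, -0.2214, 0.1198]
tool_rot: [180.0, -0.0, 44.4]
force: [0.1, -1.7, 3.8]
grip_width: 0.0181
grasp_force: 6.0
```

Request:
jog_arm(motion=[[[-0.001,0.03,0,0,0,0.022,0.9],[-0.004,0.059,0,0,0,0.044,0.9],[-0.004,0.059,0,0,0,0.044,0.9]]])

```text
time_s: 9.25
tool_pos: [0.5713, -0.2259, 0.1198]
tool_rot: [180.0, -0.0, 36.4]
force: [-1.2, -0.2, 2.6]
grip_width: 0.018
grasp_force: 6.0
```

Request:
jog_arm(motion=[[[-0.001,0.03,0,0,0,0.022,0.9],[-0.004,0.059,0,0,0,0.044,0.9],[-0.004,0.059,0,0,0,0.044,0.9]]])

```text
time_s: 9.55
tool_pos: [0.5745, -0.2307, 0.1198]
tool_rot: [-180.0, -0.0, 28.5]
force: [0.1, -0.9, 4.6]
grip_width: 0.0179
grasp_force: 6.0
```

Request:
jog_arm(motion=[[[-0.001,0.03,0,0,0,0.022,0.9],[-0.004,0.058,0,0,0,0.044,0.9],[-0.004,0.058,0,0,0,0.044,0.9]]])

```text
time_s: 9.85
tool_pos: [0.5769, -0.236, 0.1197]
tool_rot: [-180.0, -0.0, 20.6]
force: [-0.9, -0.2, 4.3]
grip_width: 0.0182
grasp_force: 6.0
```

Request:
jog_arm(motion=[[[-0.001,0.03,0,0,0,0.022,0.9],[-0.004,0.059,0,0,0,0.044,0.9],[-0.004,0.059,0,0,0,0.044,0.9]]])

```text
time_s: 10.15
tool_pos: [0.5786, -0.2415, 0.1197]
tool_rot: [-180.0, -0.0, 12.7]
force: [-0.7, -0.7, 4.9]
grip_width: 0.018
grasp_force: 6.0
```

Request:
jog_arm(motion=[[[-0.001,0.03,0,0,0,0.022,0.9],[-0.004,0.058,0,0,0,0.044,0.9],[-0.004,0.058,0,0,0,0.044,0.9],[-0.004,0.058,0,0,0,0.044,0.9]]])

```text
time_s: 10.55
tool_pos: [0.5794, -0.2472, 0.1197]
tool_rot: [-180.0, -0.0, 4.9]
force: [-0.4, -0.4, 4.7]
grip_width: 0.018
grasp_force: 6.0
```

Yaw is 4.9° against the box's 4.5°. I'll open, rise and back off, then look.

Request:
jog_arm(motion=[[[0,0,0,0,0,0,0.6],[0,0,0,0,0,0,0.5],[0,0,0,0,0,0,0.5],[0,0,0,0,0,0,0.5]]])

```text
time_s: 10.95
tool_pos: [0.5793, -0.247, 0.1192]
tool_rot: [-180.0, 0.0, 4.7]
force: [-0.2, -0.3, -0.6]
grip_width: 0.0402
grasp_force: 0.0
```

Request:
jog_arm(motion=[[[0,0,-0.1,0,0,0,0.5],[0,0,-0.4,0,0,0,0.5],[0,0,-0.8,0,0,0,0.5],[0,0,-1,0,0,0,0.5]]])

```text
time_s: 11.35
tool_pos: [0.5804, -0.2486, 0.2236]
tool_rot: [179.9, -0.2, 4.6]
force: [-0.5, -0.7, -0.3]
grip_width: 0.0435
grasp_force: 0.0
```

Request:
jog_arm(motion=[[[0,-0.4,0,0,0,0,0.5],[0,-0.9,0,0,0,0,0.5],[0,-1,0,0,0,0,0.5]]])

```text
time_s: 11.65
tool_pos: [0.5725, -0.1402, 0.2197]
tool_rot: [-179.7, -0.0, 5.1]
force: [-0.3, 1.0, -0.6]
grip_width: 0.0437
grasp_force: 0.0
```

Request:
jog_arm(motion=[[[0,0.4,0,0,0,0,0.5],[0,0.9,0,0,0,0,0.5],[0,1,0,0,0,0,0.5]]])

```text
time_s: 11.95
tool_pos: [0.5775, -0.2547, 0.2208]
tool_rot: [179.7, 0.0, 4.2]
force: [-0.6, -1.0, 0.9]
grip_width: 0.0434
grasp_force: 0.0
```

Request:
jog_arm(motion=[[[0,-0.4,-0.2,0,0,0,0.5],[0,-0.9,-0.5,0,0,0,0.5],[0,-1,-0.5,0,0,0,0.5]]])

```text
time_s: 12.25
tool_pos: [0.573, -0.1445, 0.2723]
tool_rot: [-179.9, -0.2, 4.8]
force: [0.2, 0.7, -0.1]
grip_width: 0.0435
grasp_force: 0.0
```

Request:
jog_arm(motion=[[[-0.3,-0.4,0,0,0,0,0.5],[-0.5,-0.9,0,0,0,0,0.5],[-0.5,-1,0,0,0,0,0.5]]])

```text
time_s: 12.55
tool_pos: [0.5117, -0.0464, 0.2696]
tool_rot: [-179.6, 0.0, 5.0]
force: [0.5, 0.6, 0.1]
grip_width: 0.0434
grasp_force: 0.0
```

Request:
jog_arm(motion=[[[0,-0.4,0,0,0,0,0.5],[0,-0.8,0,0,0,0,0.5],[0,-0.8,0,0,0,0,0.5]]])

```text
time_s: 12.85
tool_pos: [0.5064, 0.0344, 0.2698]
tool_rot: [-179.8, -0.0, 5.2]
force: [0.4, 0.5, -0.3]
grip_width: 0.0434
grasp_force: 0.0
```

Run:
```python
from plan import *
p,d=env.read_camera("top");P=cloud("top",d);z=P[...,2];u=np.arange(640)[None];v=np.arange(480)[:,None]
print(env.get_obs()["tool_pos"])
m=(z>.111)&(z<.13)&(u>400)&(u<470)&(v>225)&(v<290)
q=P[m];r=cv2.minAreaRect(np.float32(q[:,:2]*1000));print(len(q),r,cv2.boxPoints(r).tolist())
hsv=z[185:250,375:475];print("lid z",np.percentile(hsv,[5,50,95]))
cv2.imwrite("pics/top3.png",p[:,:,::-1])
s,d2=env.read_camera("side");cv2.imwrite("pics/side3.png",s[:,:,::-1])
```

```text
[0.5068273  0.03073084 0.26987423]
386 ((561.2393188476562, -248.7491912841797), (77.28421783447266, 19.318498611450195), 4.450705051422119) [[521.9641723632812, -242.11773681640625], [523.4633178710938, -261.37799072265625], [600.5144653320312, -255.38064575195312], [599.0153198242188, -236.12039184570312]]
lid z [0.09750764 0.10077169 0.10435656]
```

View pics/top3.png

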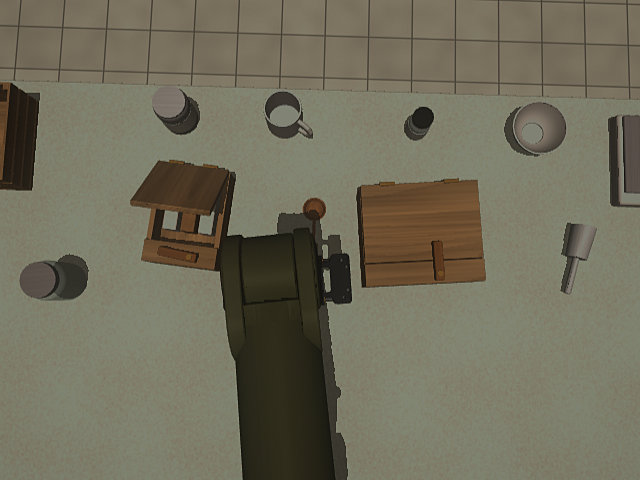

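The top view shows the wider lid shut and the button square across onto it, from about (438,278) to (437,240). Its measured direction is 4.45°, against the box's 4.5°. The small lid is unchanged, and the arm is clear at z 0.27.

```bash
python3 -c "
from cell import env
print(env.sign_off())"
```

```text
the job is handed in; nothing more can be done
None
```

The wider box's lid is shut and its turnbutton is turned square across onto it, within about 0.1° of square by the last camera measurement. The smaller box's lid still stands open, and I handed the job in at about 13 s with the arm clear of everything.

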